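# Bring the espresso cup round to the front of the serving carousel

## Robot

A 6-joint arm with a two-finger parallel gripper is mounted at the origin on the work surface. World frame = base frame: x ahead of the robot, y to its left, z up, the work surface at z = 0. Lengths are in mm, angles in rad, forces in N, time in s.
With the tool pointing down it reaches from about 300 to 750 mm from the base axis. Payload 8.5 kg.
Tool frame: the origin (TCP) lies on the centre line of the jaws, within the pads' length; the fingertips stand 14 mm ahead of it and the grasp point (between the pads) lies 5 mm behind it; z points along the fingers, y is the line along which they close (so a half turn about z gives the same grasp; the last joint's range is limited). The gripper opens to 88 mm and grips with 3 to 60 N. Pads are 18 mm wide; open, the fingers measure 123 mm over their backs; the gripper's body (75 mm by 187 mm) begins 45 mm behind the grasp point.
Start: joints at [-1.364, 0.381, 1.297, -0, 1.464, -0.215], TCP at [225.164, -501.778, 252.748] pointing down, gripper open.
Joint ranges: [-3.11, 3.11], [-0.89, 2.33], [0.22, 2.48], [-1.42, 4.56], [0.17, 2.85], [-2.88, 2.88]. Speed limits (rad/s): [2.39, 2.39, 3.14, 3.14, 3.14, 3.14].

## Interface

Orientations are given as a rotation vector (axis times angle).
In Python, from rig import arm gives the robot as it stands.
- The arm moves only by the tool jog_arm, never from a script. Its arguments are lists of equal length, an entry for each row: "slide": the shift along the tool's x, y, z in m, a list of three; "roll": the turn about the tool's z in degrees. A call has 1 to 12 rows; each row is the pose to reach, as a shift and turn from the pose commanded when the call began, along the tool's axes at that moment; what a row does not reach only later rows make up. A row lasts 1/10 s, in which the tool goes at most 50 mm and 8.59 degrees, less where a joint would pass 70% of its speed; a pose out of reach is approached as far as the arm can. A call with a gripper value outside its range is refused whole. "grip" is the closure, from -1 (fully open) to 1 (shut), so that 0 is half open, set as the call begins (left out, the last holds). The fingers move at their own pace and stop on an object; "newtons" is the grip in N (left out, the last holds). Time passes only in rows, so rows that repeat a pose let the fingers close. It gives the time, the measured TCP pose, the force, the opening and the grip force at its end, in the units of the state.
- arm.observe(): the state, without advancing time (a new reading comes with each control period).
- arm.grab_frame(name): name is "scene" or "top"; returns a dict with "image" (420x560x3 uint8, blue, green, red), "range_z" (420x560 float32, mm along the optical axis (not along the pixel's ray), 0 where there is no reading), "intrinsics" (3x3 intrinsics, pixels), "world_to_cam" (4x4, takes a point from world to camera coordinates). Camera axes: x right, y down, z forward; pixel columns grow to the right and rows downward; lengths in mm; the calibration is good to about 2 mm. A picture is of the moment at which its call begins.
- arm.sign_off(): hands the job in; it is judged then, once.
The state is a dict: "t": time; "joint_pos": joint angles; "qvel": joint speeds; "tau": joint torques, N m; "tcp_pos": TCP position; "eef_rot": TCP orientation; "force": force on the tool from outside, world axes, zero at the start; "moment": the same for the moment, N m; "finger_gap": finger opening in mm; "finger_force": force on a finger pad.
Only numpy, scipy, OpenCV 4.12 (cv2) and the standard library are available. Lean on these libraries where they do the work, as an engineer would, in place of code of your own. Each camera call takes 0.05 s, during which the arm holds its last target. There are 200 camera calls.

## Task

On the cafe counter stands a wooden serving carousel. With the fingertips, push the turntable round at its rim (its upright dowels give something to push against) until the small espresso cup (the piece on it that has a handle) stands centred behind the steel pointer on the fixed front tongue, then leave it at rest there. Turn it gently so that the crockery stays upright on its cork patches, do not touch or lift the crockery, and leave the other things on the counter where they are.

Things in the scene. Friction and masses are not known exactly. Their poses are not given: they have to be found in the camera images.
- carousel: Fixed dark wooden plinth, 230 mm diameter, 26 mm high; place and yaw vary. Origin: centre of its underside, on the turntable's axis. Its own -x points to the front: a low wooden tongue 64 mm wide reaches to 220 mm from the axis there and carries a flat steel lozenge, the pointer (57 mm over its corners, centre 186 mm from the axis). Tongue and pointer are at most 16 mm high, lower than the disc.
- hub (a point): Centre of the upper face of the turntable: a light wooden disc, 280 mm diameter, 16 mm thick, face 46 mm above the counter, with a 24 mm wide, 12 mm high steel knob here. It turns either way without stops, needs about 2 N at a dowel, and stops almost at once when no longer pushed. Three white pieces stand loose on it 70 mm from the axis, 120 degrees apart, none over 60 mm tall.
- turntable (a joint): How far the turntable has been turned since the start, rad, anticlockwise seen from above positive; always 0 at the start. The espresso cup then stands anywhere from 40 to 180 degrees away from the pointer, on either side.
- cup: Small white espresso cup with a handle, the only piece on the turntable that has a handle: 60 mm diameter, 58 mm high, stands loose on the disc with its axis 70 mm from the turntable's axis. Origin: centre of its underside; z up; its handle (its own +y) points roughly along the disc's circumference, and reaches about 60 mm from the cup's axis.
- cup_seat (a point): Centre of the cork patch on the disc where the espresso cup stands (72 mm patch, flush).
- bowl: White bowl without a handle, 66 mm diameter, 40 mm high, loose on its cork patch. Origin: centre of its underside.
- bowl_seat (a point): Centre of the bowl's cork patch.
- jar: White closed sugar jar without a handle, 56 mm diameter, 58 mm high, loose on its cork patch. Origin: centre of its underside.
- jar_seat (a point): Centre of the jar's cork patch.
- milk_jug: Bystander: steel jug with handle, 80 mm diameter, 90 mm high, on the counter. Origin: centre of its underside.
- paper_cup: Bystander: plain paper cup, 80 mm diameter, 95 mm high, on the counter. Origin: centre of its underside.
- tamper: Bystander: steel coffee tamper, 58 mm diameter, 84 mm high, on the counter. Origin: centre of its underside.
- tall_cup: Bystander: big white mug with handle, 76 mm diameter, 85 mm high, on the counter, not on the turntable. Origin: centre of its underside.
- spoon: Bystander: spoon, 150 mm long, lying on the counter. Origin: centre of its underside.
- dowel0 (a point): Top centre of an upright dark wooden dowel, 14 mm diameter, standing 35 mm above the disc (top 81 mm above the counter), 125 mm from the axis. Six of them, 60 degrees apart, turn with the disc and are what to push against. Seen from above this one is 210 degrees anticlockwise of the espresso cup's seat.
- dowel1 (a point): Top centre of an upright dark wooden dowel, 14 mm diameter, standing 35 mm above the disc (top 81 mm above the counter), 125 mm from the axis. Six of them, 60 degrees apart, turn with the disc and are what to push against. Seen from above this one is 270 degrees anticlockwise of the espresso cup's seat.
- dowel2 (a point): Top centre of an upright dark wooden dowel, 14 mm diameter, standing 35 mm above the disc (top 81 mm above the counter), 125 mm from the axis. Six of them, 60 degrees apart, turn with the disc and are what to push against. Seen from above this one is 330 degrees anticlockwise of the espresso cup's seat.
- dowel3 (a point): Top centre of an upright dark wooden dowel, 14 mm diameter, standing 35 mm above the disc (top 81 mm above the counter), 125 mm from the axis. Six of them, 60 degrees apart, turn with the disc and are what to push against. Seen from above this one is 30 degrees anticlockwise of the espresso cup's seat.
- dowel4 (a point): Top centre of an upright dark wooden dowel, 14 mm diameter, standing 35 mm above the disc (top 81 mm above the counter), 125 mm from the axis. Six of them, 60 degrees apart, turn with the disc and are what to push against. Seen from above this one is 90 degrees anticlockwise of the espresso cup's seat.
- dowel5 (a point): Top centre of an upright dark wooden dowel, 14 mm diameter, standing 35 mm above the disc (top 81 mm above the counter), 125 mm from the axis. Six of them, 60 degrees apart, turn with the disc and are what to push against. Seen from above this one is 150 degrees anticlockwise of the espresso cup's seat.
Mind the look-alikes: they are no part of the job. Leave any pink or yellow look-alike of the cup alone.

How it is judged (in metres and radians):
At the end, for the whole second after the job is handed in: The cup is on the pointer's side, its axis within 12 mm of the line from the carousel's axis through the pointer; the turntable is at rest; cup, bowl and jar stand upright within 15 mm of the centres of their patches; the other loose things moved less than 20 mm (y of cup in the frame of carousel between -0.012 and 0.012 m and x of cup in the frame of carousel below -0.05 m and velocity of joint turntable between -0.03 and 0.03 rad/s and distance between cup and cup_seat below 0.015 m and distance between bowl and bowl_seat below 0.015 m and distance between jar and jar_seat below 0.015 m and angle between each of cup, bowl, jar's own z axis and vertical below 0.1 rad and distance of each of milk_jug, paper_cup, tamper, tall_cup, spoon from where it was at the start of the episode below 0.02 m); the robot touches nothing.
It fails at once if the crockery on the turntable is touched by the robot (contact force between any of cup, bowl, jar and the fingers above 0.5 N or contact force between any of cup, bowl, jar and the arm above 0.5 N).
It fails at once if crockery slides off its patch, is lifted or carried (over 20 mm from its seat) (distance between cup and cup_seat above 0.02 m or distance between bowl and bowl_seat above 0.02 m or distance between jar and jar_seat above 0.02 m).
It fails at once if crockery is tipped (angle between any of cup, bowl, jar's own z axis and vertical above 0.3 rad).
It fails at once if another thing on the counter is moved more than 20 mm (distance of any of milk_jug, paper_cup, tamper, tall_cup, spoon from where it was at the start of the episode above 0.02 m).
It also fails if it takes over 48 s, if anything falls off the work surface, if the arm or the gripper's body presses on something with over 40 N, if the wrist force passes 120 N, or if a joint passes its speed limit or range.

## Working session

There is one attempt and no reset: what is moved stays moved. The work goes in short steps, Python scripts to look and compute and a tool call to move; the robot and the scene stay as the last step left them, time stands still between calls to the robot, and variables do not carry over. Pictures are saved under pics/ and viewed, at most 10 in all, crops included, and the job is handed in when it is done.

Besides the shell and the picture viewer there is one more tool, called after "Emit:" as name(argument=value, ...), one argument or row to a line, values as JSON. jog_arm: Moves the arm, as the interface text tells. Its arguments: {"type":"object","properties":{"slide":{"type":"array"},"roll":{"type":"array"},"grip":{"type":"number"},"newtons":{"type":"number"}},"required":["slide","roll"]}

```bash
mkdir -p pics; python3 - <<'E'
from rig import arm
import cv2,numpy as np
for n in("top","scene"):
    f=arm.grab_frame(n); cv2.imwrite(f"pics/{n}0.png",f["image"]); np.savez(f"{n}0.npz",**f)
    print(n,f["intrinsics"].round(1).tolist(),f["world_to_cam"].round(3).tolist())
s=arm.observe();print(s["t"],s["tcp_pos"],s["eef_rot"],s["finger_gap"])
E
```

```text
top [[449.8, 0.0, 282.8], [0.0, 449.8, 200.8], [0.0, 0.0, 1.0]] [[0.028, -1.0, 0.002, -24.486], [-0.984, -0.028, -0.174, 519.339], [0.174, 0.003, -0.985, 1449.851], [0.0, 0.0, 0.0, 1.0]]
scene [[504.7, 0.0, 282.0], [0.0, 504.7, 208.3], [0.0, 0.0, 1.0]] [[-0.582, 0.813, 0.003, 302.882], [0.655, 0.471, -0.591, -261.766], [-0.482, -0.342, -0.807, 1726.129], [0.0, 0.0, 0.0, 1.0]]
0.1 [ 225.12166817 -501.57892981  252.22043434] [-3.07077545e+00 -6.57397719e-01 -2.53279378e-05] 88.0883256134192
```

View pics/top0.png

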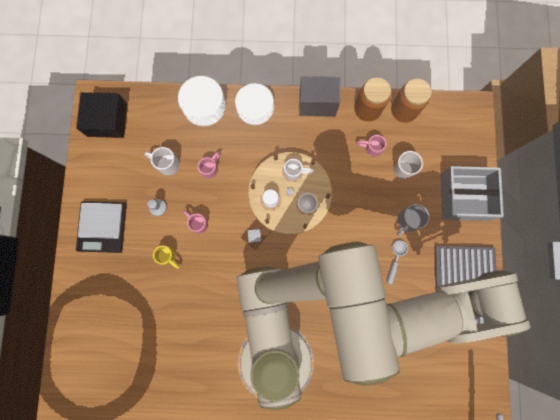

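View pics/scene0.png

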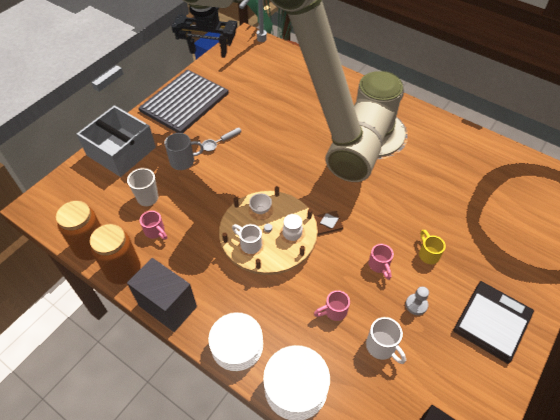

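Top view: disc centre about (290,192), espresso cup at (293,169) with its handle to the right, jar at (270,199), bowl at (308,203), pointer at (254,237). I'll measure these next.

```bash
cat > h.py <<'E'
import numpy as np,cv2
def ray(f,uv,z):
    K,T=f["intrinsics"],f["world_to_cam"];R,t=T[:3,:3],T[:3,3]
    uv=np.atleast_2d(uv).astype(float)
    d=(np.c_[uv,np.ones(len(uv))]@np.linalg.inv(K).T)@R; c=-R.T@t
    return (c+d*((z-c[2])/d[:,2])[:,None])[:,:2]
def proj(f,p):
    K,T=f["intrinsics"],f["world_to_cam"];q=K@(T[:3,:3]@np.array(p,float)+T[:3,3]);return q[:2]/q[2]
def disc(f,c0=(290,192),r=60):
    # disc outline via hull of light wood
    hsv=cv2.cvtColor(f["image"],cv2.COLOR_BGR2HSV)
    m=cv2.inRange(hsv,(14,60,120),(30,255,255))
    k=np.zeros_like(m);cv2.circle(k,c0,r,255,-1);m=cv2.morphologyEx(m&k,cv2.MORPH_OPEN,np.ones((3,3)))
    cs,_=cv2.findContours(m,cv2.RETR_EXTERNAL,cv2.CHAIN_APPROX_NONE)
    h=cv2.convexHull(max(cs,key=cv2.contourArea))[:,0]
    w=ray(f,h,46).astype(np.float32); (cx,cy),R=cv2.minEnclosingCircle(w)
    A=np.c_[2*w,np.ones(len(w))];s=np.linalg.lstsq(A,(w**2).sum(1),rcond=None)[0]
    return s[:2],np.sqrt(s[2]+s[:2]@s[:2]),R
def dowels(f,c):
    g=f["image"].max(2)
    m=(g<75).astype(np.uint8); n,l,st,ce=cv2.connectedComponentsWithStats(m)
    o=[]
    for i in range(1,n):
        if 6<st[i,4]<150:
            # topmost part of dowel unknown: use centroid at mid height 64
            p=ray(f,ce[i],64)[0]; d=p-c
            if 105<np.hypot(*d)<145:o.append((ce[i].round(1).tolist(),int(st[i,4]),round(np.hypot(*d)),round(np.degrees(np.arctan2(d[1],d[0])),1)))
    return o
E
python3 - <<'E'
from h import *
f=dict(np.load("top0.npz"))
c,R,R2=disc(f);print("disc",c,R,R2)
for d in dowels(f,c):print(d)
g=f["image"];x,y=225,125
cv2.imwrite("pics/crop.png",cv2.resize(g[y:y+130,x:x+130],None,fx=4.6,fy=4.6,interpolation=cv2.INTER_CUBIC))
hsv=cv2.cvtColor(g,cv2.COLOR_BGR2HSV)
m=cv2.inRange(hsv,(0,0,110),(179,60,255));n,l,st,ce=cv2.connectedComponentsWithStats(m)
for i in range(1,n):
    if 20<st[i,4]<1500 and 140<ce[i][0]<440 and 120<ce[i][1]<250:
        u,v=ce[i].astype(int);Z=np.median(f["range_z"][l==i]);
        print(ce[i].round(1),st[i],ray(f,ce[i],16)[0].round(),ray(f,ce[i],55)[0].round())
print(ray(f,[[208,166],[197,223],[164,257],[410,165],[413,217],[164,160],[376,145],[157,207]],50).round())
E
```

```text
disc [553.71547708 -30.30380714] 199.66129866328666 203.26593017578125
[163.5 160.1] [144 147  35  28 635] [655. 405.] [645. 395.]
[408.1 164.1] [395 151  28  28 568] [ 665. -437.] [ 655. -426.]
[295.  168.9] [284 158  30  22 405] [637. -48.] [628. -47.]
[270.2 198.1] [262 189  17  19 261] [533.  34.] [526.  33.]
[289.9 191.4] [287 188   7   8  46] [558. -33.] [550. -32.]
[307.3 202.4] [298 193  20  20 325] [522. -93.] [515. -91.]
[156.7 206.7] [147 199  20  17 258] [492. 416.] [486. 405.]
[422.3 208.8] [415 205  14  12  55] [ 511. -482.] [ 504. -470.]
[411.8 218.2] [404 209  16  20 234] [ 478. -446.] [ 472. -435.]
[402.1 230.1] [398 226  10   9  47] [ 437. -412.] [ 432. -402.]
[254.  235.3] [248 229  13  14 166] [405.  84.] [401.  81.]
[[ 630.  245.]
 [ 437.  270.]
 [ 323.  370.]
 [ 654. -434.]
 [ 477. -440.]
 [ 647.  394.]
 [ 720. -320.]
 [ 486.  405.]]
```

View pics/crop.png

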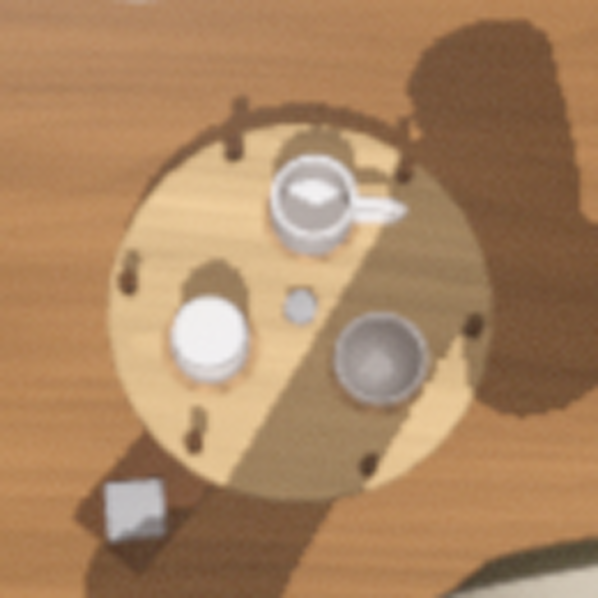

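Crop: dowels as dark posts at crop (233,150), (404,170), (473,326), (369,464), (194,441), (128,282); knob (300,307), pointer (135,510), cup (314,203) with its handle pointing clockwise. Plan: cage the dowel at (369,464) between half-open fingers and sweep it anticlockwise.

```bash
cat >> h.py <<'E'
def uvdowels(f,guess,z=64):
    g=f["image"].max(2).astype(float);o=[]
    for u,v in guess:
        u0,v0=int(round(u))-5,int(round(v))-5
        w=np.clip(95-g[v0:v0+11,u0:u0+11],0,None);yy,xx=np.mgrid[v0:v0+11,u0:u0+11]
        o.append([(w*xx).sum()/w.sum(),(w*yy).sum()/w.sum()])
    return ray(f,o,z)
ang=lambda d:np.degrees(np.arctan2(d[...,1],d[...,0]))
E
python3 - <<'E'
from h import *
f=dict(np.load("top0.npz"))
P=np.array([(233,150),(404,170),(473,326),(369,464),(194,441),(128,282)])/4.6+[225,125]-.4
W=uvdowels(f,P);c=W.mean(0);k=ray(f,[289.9,191.4],54)[0]
print("centre",c,"knob",k);d=W-c;print(np.hypot(*d.T).round(),ang(d).round(1),W.round().tolist())
ph=ang(np.array([[np.cos(np.radians(6*ang(d))).sum(),np.sin(np.radians(6*ang(d))).sum()]]))/6
print("phase mod60",ph)
p=ray(f,[254,235.3],15)[0];print("pointer",p,np.hypot(*(p-c)),ang(p-c))
cp=ray(f,np.array([(312,200)])/4.6+[225,125]-.4,75)[0];print("cup",cp,np.hypot(*(cp-c)),ang(cp-c))
a=-150+ph[0] if 0 else None
s=dict(np.load("scene0.npz")); print("scene knob proj",proj(s,[*c,58]))
E
```

```text
centre [nan nan] knob [550.56381965 -32.11203057]
[nan nan nan nan nan nan] [nan nan nan nan nan nan] [[nan, nan], [nan, nan], [536.0, -156.0], [435.0, -82.0], [nan, nan], [nan, nan]]
phase mod60 [nan]
pointer [405.11882405  83.65449748] nan nan
cup [625.04966664 -38.1596652 ] nan nan
scene knob proj [nan nan]h.py:34: RuntimeWarning: invalid value encountered in scalar divide
  o.append([(w*xx).sum()/w.sum(),(w*yy).sum()/w.sum()])
```

```bash
sed -i 's/w=np.clip(95-g\[v0:v0+11,u0:u0+11\],0,None)/q=g[v0:v0+11,u0:u0+11];w=np.clip(q.min()+35-q,0,None)/' h.py
python3 - <<'E'
from h import *
f=dict(np.load("top0.npz"))
P=np.array([(233,150),(404,170),(473,326),(369,464),(194,441),(128,282)])/4.6+[225,125]-.4
W=uvdowels(f,P);c=W.mean(0)
print("centre",c);d=W-c;print(np.hypot(*d.T).round(),ang(d).round(1),W.round().tolist())
a=np.radians(6*ang(d));print("phase",np.degrees(np.arctan2(np.sin(a).sum(),np.cos(a).sum()))/6)
p=ray(f,[254,235.3],15)[0];print("pointer",np.hypot(*(p-c)),ang(p-c))
cp=ray(f,np.array([(312,200)])/4.6+[225,125]-.4,75)[0];print("cup",np.hypot(*(cp-c)),ang(cp-c))
s=__import__("rig").arm.observe();print(s["tcp_pos"],s["eef_rot"])
E
```

```text
centre [551.27534341 -31.58345862]
[130. 126. 125. 125. 127. 124.] [  23.9  -36.5  -96.1 -155.9  144.4   84.7] [[670.0, 21.0], [652.0, -106.0], [538.0, -156.0], [437.0, -83.0], [448.0, 42.0], [563.0, 92.0]]
phase 24.08516456200228
pointer 186.1223110704843 141.74578222530633
cup 74.06684319001191 -5.093854166328804
[ 225.12166817 -501.57892981  252.22043434] [-3.07077545e+00 -6.57397719e-01 -2.53279378e-05]
```

Emit:
jog_arm(
  slide=[
    [0.03,-0.025,0],
    [0.06,-0.05,0],
    [0.095,-0.08,0],
    [0.135,-0.11,0],
    [0.175,-0.14,0],
    [0.21,-0.17,0],
    [0.245,-0.2,0],
    [0.28,-0.23,0],
    [0.31,-0.255,0],
    [0.34,-0.28,0],
    [0.363,-0.295,0],
    [0.363,-0.295,0],
  ],
  roll=[0,0,0,0,0,0,0,0,0,0,0,0],
  grip=0.09,
)

```text
t: 1.3
tcp_pos: [436.3, -81.7, 252.5]
eef_rot: [-3.07, -0.663, 0.0]
force: [0.1, 0.1, -0.7]
finger_gap: 39.9
finger_force: 0.0
```

Emit:
jog_arm(
  slide=[
    [0,0,0.03],
    [0,0,0.06],
    [0,0,0.09],
    [0,0,0.105],
  ],
  roll=[0,0,0,0],
)

```text
t: 1.7
tcp_pos: [434.3, -84.2, 145.6]
eef_rot: [-3.07, -0.656, 0.005]
force: [-0.2, -0.3, 0.9]
finger_gap: 40.0
finger_force: 0.0
```

```bash
python3 - <<'E'
from rig import arm
from h import *
f=arm.grab_frame("scene");s=arm.observe();print(s["tcp_pos"])
u,v=proj(f,[437,-83,90]).astype(int);print(u,v)
cv2.imwrite("pics/s1.png",cv2.resize(f["image"][v-80:v+80,u-80:u+100],None,fx=3.5,fy=3.5))
E
```

```text
[433.87436055 -84.05358377 144.39361002]
275 185
```

View pics/s1.png

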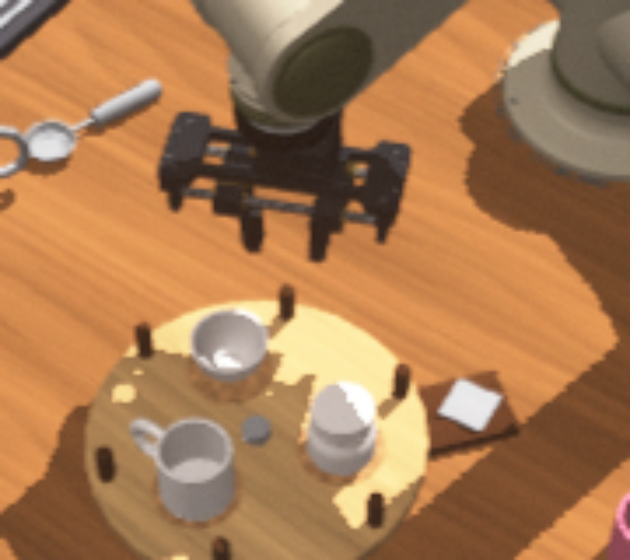

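The fingers straddle the target dowel (crop (287,300)) symmetrically, tips at (253,245) and (318,255). I'll descend to TCP z of about 75.

Emit:
jog_arm(
  slide=[
    [0.001,0,0.02],
    [0.001,0,0.04],
    [0.001,0,0.06],
    [0.001,0,0.072],
    [0.001,0,0.072],
  ],
  roll=[0,0,0,0,0],
)

```text
t: 2.25
tcp_pos: [435.9, -84.0, 75.1]
eef_rot: [-3.071, -0.656, 0.003]
force: [0.8, -0.3, -0.4]
finger_gap: 40.2
finger_force: 0.0
```

```bash
python3 - <<'E'
import numpy as np
# generic sweep in tool frame (x radial inward): step a about the axis ccw, radius r
r=127
for a in range(3,37,3):
    t=np.radians(a); 
    # tool x points inward (+x toward hub); y dir: psi=phi+180 -> y=(sin psi,-cos psi) = (-sin phi, cos phi) = ccw tangent
    print(a,round(r*(1-np.cos(t))/1000,3),round(r*np.sin(t)/1000,3))
E
```

```text
3 0.0 0.007
6 0.001 0.013
9 0.002 0.02
12 0.003 0.026
15 0.004 0.033
18 0.006 0.039
21 0.008 0.046
24 0.011 0.052
27 0.014 0.058
30 0.017 0.063
33 0.02 0.069
36 0.024 0.075
```

Emit:
jog_arm(
  slide=[
    [0,0,0],
    [0,0,0],
    [0,0.004,0],
    [0,0.009,0],
    [0.001,0.015,0],
    [0.002,0.022,0],
    [0.003,0.029,0],
    [0.005,0.035,0],
    [0.007,0.041,0],
    [0.009,0.048,0],
    [0.011,0.052,0],
    [0.013,0.056,0],
  ],
  roll=[0,0,-2,-4,-7,-10,-13,-16,-19,-22,-24,-26],
  grip=0.45,
  newtons=5,
)

```text
t: 3.45
tcp_pos: [471.2, -129.5, 76.5]
eef_rot: [2.844, 1.334, -0.0]
force: [-2.7, 0.6, 1.2]
finger_gap: 24.4
finger_force: 0.9
```

```bash
cat > q.py <<'E'
from rig import arm
import numpy as np,sys
s=arm.observe();c=np.array([551.3,-31.6]);d=s["tcp_pos"][:2]-c;v=s["eef_rot"]
psi=np.degrees(2*np.arctan2(-v[1],-v[0]))
print("r",np.hypot(*d),"phi",np.degrees(np.arctan2(d[1],d[0])),"psi-180",psi-180,"tilt",v[2],"F",s["force"],"j6",s["joint_pos"][5],s["tcp_pos"][2],s["finger_gap"],s["finger_force"],s["t"])
E
python3 q.py
```

```text
r 126.53188065949303 phi -129.28842192737451 psi-180 -489.7379418134811 tilt -0.0002825199265881533 F [-2.67333245  0.62873996  1.24893985] j6 0.18270591203929024 76.46331436912133 24.35945552044548 0.9094593208283186 3.45
```

Emit:
jog_arm(
  slide=[
    [0,0.007,0],
    [0.001,0.013,0],
    [0.002,0.02,0],
    [0.003,0.026,0],
    [0.004,0.033,0],
    [0.006,0.039,0],
    [0.008,0.046,0],
    [0.011,0.052,0],
    [0.014,0.058,0],
    [0.017,0.063,0],
    [0.02,0.069,0],
    [0.024,0.075,0],
  ],
  roll=[-3,-6,-9,-12,-15,-18,-21,-24,-27,-30,-33,-36],
)

```text
t: 4.65
tcp_pos: [544.1, -158.8, 76.4]
eef_rot: [-2.292, -2.148, 0.0]
force: [-2.2, 1.1, -0.6]
finger_gap: 24.5
finger_force: 0.8
```

```bash
python3 q.py
```

```text
r 127.44209390440474 phi -93.23202335796428 psi-180 -93.70916135174701 tilt 7.552523966556741e-05 F [-2.193098    1.07072496 -0.62244497] j6 -0.4282506597047487 76.43485298214121 24.457084164999245 0.846186897251755 4.65
```

Emit:
jog_arm(
  slide=[
    [0,0.007,0],
    [0.001,0.013,0],
    [0.002,0.02,0],
    [0.003,0.026,0],
    [0.004,0.033,0],
    [0.006,0.039,0],
    [0.008,0.046,0],
    [0.011,0.052,0],
    [0.014,0.058,0],
    [0.017,0.063,0],
    [0.02,0.069,0],
    [0.024,0.075,0],
  ],
  roll=[-3,-6,-9,-12,-15,-18,-21,-24,-27,-30,-33,-36],
)

```text
t: 5.85
tcp_pos: [620.5, -140.0, 76.4]
eef_rot: [-1.516, -2.751, 0.0]
force: [-2.5, 0.2, -0.3]
finger_gap: 24.2
finger_force: 0.8
```

```bash
python3 q.py
```

```text
r 128.59076624102585 phi -57.455285249639694 psi-180 -57.71255922114652 tilt 0.000449701594398802 F [-2.49243003  0.19198352 -0.26015246] j6 -0.9710501681860318 76.42738341115674 24.248245360782956 0.8405639848206192 5.85
```

Emit:
jog_arm(
  slide=[
    [0,0.007,0],
    [0.001,0.013,0],
    [0.002,0.02,0],
    [0.004,0.026,0],
    [0.005,0.033,0],
    [0.007,0.039,0],
    [0.009,0.046,0],
    [0.012,0.052,0],
    [0.015,0.058,0],
    [0.018,0.063,0],
    [0.021,0.069,0],
    [0.025,0.075,0],
  ],
  roll=[-3,-6,-9,-12,-15,-18,-21,-24,-27,-30,-33,-36],
)

```text
t: 7.05
tcp_pos: [670.8, -79.2, 76.6]
eef_rot: [0.592, 3.085, -0.001]
force: [-2.1, -1.7, -1.1]
finger_gap: 24.0
finger_force: 0.8
```

```bash
python3 q.py
```

```text
r 128.62040421634254 phi -21.713900447173337 psi-180 -381.7192490778541 tilt -0.0009585665689548151 F [-2.14401889 -1.72933461 -1.0606477 ] j6 -1.483657702777997 76.55815243485345 24.008476405509505 0.8462700597010553 7.05
```

Emit:
jog_arm(
  slide=[
    [0,0.006,0],
    [0.001,0.012,0],
    [0.002,0.017,0],
    [0.003,0.022,0],
    [0.003,0.026,0],
    [0.004,0.03,0],
    [0.005,0.033,0],
    [0.005,0.035,0],
    [0.005,0.035,0],
    [0.005,0.035,0],
  ],
  roll=[-3,-5.5,-8,-10,-12,-13.5,-15,-15.5,-15.5,-15.5],
)

```text
t: 8.05
tcp_pos: [679.1, -44.4, 75.5]
eef_rot: [-0.174, -3.136, -0.001]
force: [0.2, -0.3, -0.4]
finger_gap: 24.0
finger_force: 0.0
```

```bash
python3 q.py; python3 - <<'E'
from rig import arm
from h import *
f=arm.grab_frame("top");np.savez("top2.npz",**f)
cv2.imwrite("pics/t2.png",cv2.resize(f["image"][125:255,225:355],None,fx=4.6,fy=4.6,interpolation=cv2.INTER_CUBIC))
E
```

```text
r 128.4257476617768 phi -5.71921512090876 psi-180 -6.345939867012902 tilt -0.000809183842520209 F [ 0.20372998 -0.25779855 -0.42994406] j6 -1.6991273025106413 75.5130653962241 24.031942575129012 0.0 8.05
```

View pics/t2.png

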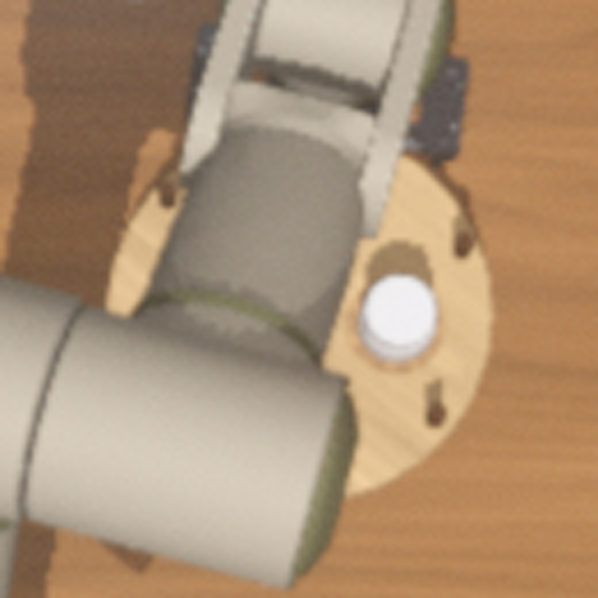

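The arm hides the cup, but the jar is upright at crop (398,318) and three dowels show at (168,190), (463,240) and (435,412). I'll take the angle from those.

```bash
python3 - <<'E'
from h import *
f=dict(np.load("top2.npz"));P=np.array([(168,192),(463,241),(435,412)])/4.6+[225,125]-.4
d=uvdowels(f,P)-[551.3,-31.6];print(np.hypot(*d.T),ang(d))
E
```

```text
[122.0008654  125.44882129 124.57066492] [  48.21353121  -67.92813601 -128.4590853 ]
```

Emit:
jog_arm(
  slide=[
    [0,-0.003,0],
    [0,-0.004,0],
    [0,-0.004,-0.015],
    [0,-0.004,-0.045],
    [0,-0.004,-0.09],
    [0,-0.004,-0.13],
    [0,0.04,-0.15],
    [0,0.08,-0.15],
    [0,0.12,-0.15],
    [0,0.16,-0.15],
    [0,0.2,-0.15],
    [0,0.24,-0.15],
  ],
  roll=[0,0,0,0,0,0,0,0,0,0,0,0],
)

```text
t: 9.3
tcp_pos: [705.6, 195.4, 225.8]
eef_rot: [-0.174, -3.137, -0.0]
force: [0.5, 0.4, -0.5]
finger_gap: 24.1
finger_force: 0.0
```

Emit:
jog_arm(
  slide=[
    [0,0.04,0],
    [0,0.06,0],
    [0,0.06,0],
  ],
  roll=[0,0,0],
)

```text
t: 9.6
tcp_pos: [711.9, 256.3, 225.0]
eef_rot: [-0.168, -3.136, -0.0]
force: [0.1, 0.1, 0.6]
finger_gap: 24.2
finger_force: 0.0
```

```bash
python3 - <<'E'
from rig import arm
from h import *
f=arm.grab_frame("top");np.savez("top3.npz",**f)
cv2.imwrite("pics/t3.png",cv2.resize(f["image"][115:265,210:360],None,fx=4,fy=4,interpolation=cv2.INTER_CUBIC))
E
```

```text
(no output)
```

View pics/t3.png

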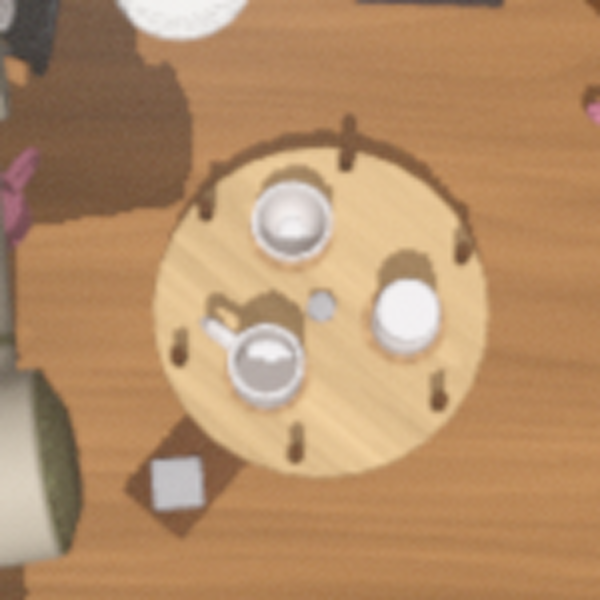

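All three pieces are upright on their patches; the cup is at crop (266,362), between the knob (320,305) and the pointer (178,484). I'll check the offset.

```bash
python3 - <<'E'
from h import *
f=dict(np.load("top3.npz"));g=lambda p:np.array([p])/4.+[210,115]-.4
c=np.array([551.3,-31.6])
d=uvdowels(f,(np.array([(207,207),(347,158),(463,247),(438,399),(297,450),(180,354)])/4+[210,115]-.4))-c
a=np.radians(6*ang(d));ph=np.degrees(np.arctan2(np.sin(a).sum(),np.cos(a).sum()))/6
print(ang(d).round(1),ph,d.mean(0))
cp=ray(f,g((266,360)),104)[0]-c;p=ray(f,g((178,484)),15)[0]-c;n=p/np.hypot(*p)
print("cup",cp,ang(cp),"pointer",ang(p),"perp",n[0]*cp[1]-n[1]*cp[0])
print("seat err deg by dowels", (ph-30-ang(p)+30)%60-30)
E
```

```text
[  50.1   -7.9  -67.4 -128.4  172.   111.9] -8.291093565858509 [ 2.99474774 -0.12179109]
cup [-54.78360097  42.99148168] 141.87691710172575 pointer 142.0258357658701 perp -0.180998493168822
seat err deg by dowels -0.31692933172863036
```

Cup is within 1 mm of the line; handing in.

```bash
python3 -c "
from rig import arm
print(arm.sign_off())"
```

```text
the job is handed in; nothing more can be done
None
```

The turntable is turned about 148° anticlockwise and the job is handed in: in the last image the cup stands within about 1 mm of the pointer line, with all three pieces upright on their patches and the arm clear; `sign_off()` returned no verdict.

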